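# Steady the swinging drop hook and hang the parts basket on it

### The job

The yellow drop hook on the stand with the grey base is still swinging from side to side. Bring it to rest, then pick up the small metal parts basket by its blue grip and hang it by its wire handle in the dip of the hook, leaving both hanging nearly still and clear of the worktop. Keep the basket upright all the way, and do not knock over the brown dropper bottle or the cup of swabs.

Things in the scene. Friction and masses are not known exactly. Their poses are not given: they have to be found in the camera images.
- stand: fixed gallows stand: grey base plate 125 x 120 x 12 mm, post, short arm. Origin on the worktop straight below the hook's pivot, z up; the hook reaches along its -x. Pivot axis: along stand x, 330 mm high. Post axis at x = +60 mm. Bearing, arm and clamp (up to 357 mm high) lie at x > +8 mm, the base plate at x > -30 mm.
- hook (a joint): swing angle of the hook about the stand's +x axis at the pivot, rad; 0 = hanging straight down, positive swings the hook towards stand +y. It swings freely with hardly any damping (period about 0.7 s, amplitude at first 0.15 to 0.24 rad) and will not stop by itself in the time given.
- hook_seat (a point): top of the hook's bar at the lowest point of its dip, where the basket's handle shall hang; moves with the hook. At rest: stand x = -120 mm, y = 0, height 195 mm. The hook is a yellow bar 10 mm thick: a shank down from the pivot at stand x = 0, then a nearly level arm along -x (bar axis 190 mm high at the dip, 194 mm at x = -95 mm, 195 mm at x = -14 and -145 mm), then a tip.
- hook_tip (a point): end of the hook's upturned tip: at rest at stand x = -157 mm, y = 0, height 215 mm (top of the tip); moves with the hook. Nothing stands above the hook's arm between the tip and the pivot hub (radius 11 mm, from stand x = -9 mm).
- basket: loose open aluminium parts basket, 70 (x) x 90 (y) x 50 (z) mm, about 0.2 kg, with a fixed wire handle (8 mm wire) that arches across it along y in the plane x = 0. Origin at the centre of its underside, z up. Seen along x, the window under the handle is 84 mm wide and reaches from the rim (z = 52 mm) to the handle's underside (z = 114 mm at its middle, 103 mm at y = +-34 mm).
- basket_eye (a point): underside of the handle's wire at the middle of its arch, 114 mm above the basket's origin: the point that comes to lie on the hook_seat.
- basket_grip (a point): centre of the blue grip block on top of the handle, 148 mm above the basket's origin: 30 (x) x 14 (y) x 40 (z) mm, from z = 126 to 166 mm, axes those of the basket; taken by its two faces that look to basket +-y.
- amber_dropper: brown dropper bottle, 30 mm in diameter, 104 mm high, loose, standing; origin at the centre of its underside, z up.
- swab_cup: clear cup of swabs, 51 mm in diameter, 109 mm high with the swabs, loose, standing; origin at the centre of its underside, z up.

How it is judged:
By the outcome, as a careful person would: the job done as asked, in the order asked, and still so for the second after the job is handed in, with the robot touching nothing.
It also fails if it takes over 58 s, if anything falls off the work surface, if the arm or the gripper's body presses on something with over 40 N, if the wrist force passes 120 N, or if a joint passes its speed limit or range.

### The arm

A 6-joint arm with a two-finger parallel gripper is mounted at the origin on a cart in front of the work surface, level with it; the furniture and walls round the work are solid. World frame = base frame: x ahead of the robot, y to its left, z up, the work surface at z = 0. Lengths are in m, angles in rad, forces in N, time in s.
With the tool pointing down it reaches from about 0.25 to 0.775 m from the base axis. Payload 4 kg.
Tool frame: the origin (TCP) lies midway between the tips of the shut fingers; the grasp point (between the pads) lies 19 mm behind it (robot.tcp_to_grasp is the distance from the TCP to the grasp point, in m); z points along the fingers, y is the line along which they close (so a half turn about z gives the same grasp; the last joint's range is limited). The gripper opens to 94 mm and grips with 3 to 60 N. Pads are 16 mm wide; open, the fingers measure 119 mm over their backs; the gripper's body (75 mm by 177 mm) begins 78 mm behind the grasp point.
Start: joints at [-1.397, 0.087, 1.371, -0, 1.684, -0.103], TCP at [0.15, -0.529, 0.206] pointing down, gripper open.
Joint ranges: [-3.1, 3.1], [-0.76, 2.03], [0.27, 2.55], [-1.08, 4.22], [0.17, 2.65], [-2.57, 2.57]. Speed limits (rad/s): [2.79, 2.79, 3.14, 3.14, 3.14, 3.14].

### API

Orientations are given as [roll, pitch, yaw] about the fixed x, y, z axes, in that order (R = Rz(yaw) Ry(pitch) Rx(roll)).
In Python, from bench import robot, viewer gives the robot as it stands. The module is installed in compiled form; this text tells all that it offers.
- The arm moves only by the shell command python3 -m handwheel 'ROWS' [OPENING]. ROWS is JSON, a list of rows, each a list of 6 numbers: the shift along the tool's x, y, z in units of 0.2 m (1.0 is 0.2 m), then the turn, a rotation vector about the tool's x, y, z in units of 30 degrees (1.0 is 30 degrees). In form: [[x, y, z, wx, wy, wz], ...]. A call has 1 to 10 rows; each row is the pose to reach, as a shift and turn from the pose commanded when the call began, along the tool's axes at that moment; what a row does not reach only later rows make up. A row lasts 1/12 s, in which the tool goes at most 41.7 mm and 7.16 degrees, less where a joint would pass 70% of its speed; a pose out of reach is approached as far as the arm can. A call with a number of a shift or a turn outside -1 to 1 is refused whole. A call with a gripper value outside its range is refused whole. OPENING is the gripper's target within -1 to 1 (shut at 1, half-way at 0, fully open at -1), set as the call begins (- or left out, the last holds). The fingers move at their own pace and stop on an object; the grip force is fixed at half the most. Time passes only in rows, so rows that repeat a pose let the fingers close. It gives the time, the measured TCP pose, the force, the opening and the grip force at its end, in the units of the state.
- robot.get_obs(): the state, without advancing time (a new reading comes with each control period).
- viewer.snapshot(name): name is "scene" or "top" or "wrist"; returns the picture (480x640x3 uint8, red, green, blue); there is no depth.
- viewer.calibration(name): a dict with "fx", "fy", "cx", "cy" (pixels), "R" (3x3) and "t" (3): a world point X has camera coordinates R X + t. Camera axes: x right, y down, z forward; pixel columns grow to the right and rows downward; lengths in m; the calibration is good to about 2 mm. A picture is of the moment at which its call begins: read the wrist's pose just before it. calibration takes no time and is no camera call; for the wrist camera it gives the pose at the moment of the call.
- robot.close_job(): hands the job in; it is judged then, once.
The state is a dict: "time": time; "joint_positions": joint angles; "qvel": joint speeds; "joint_torque": joint torques, N m; "tool_pos": TCP position; "ee_rot": TCP orientation; "wrist_force": force on the tool from outside, world axes, zero at the start; "wrist_torque": the same for the moment, N m; "width": finger opening in m; "finger_force": force on a finger pad.
Only numpy, scipy, OpenCV 4.12 (cv2) and the standard library are available. Lean on these libraries where they do the work, as an engineer would, in place of code of your own. Each camera call takes 0.05 s, during which the arm holds its last target. There are 200 camera calls.

## Working session

There is one attempt and no reset: what is moved stays moved. The work goes in short steps, Python scripts to look and compute and a shell command to move; the robot and the scene stay as the last step left them, time stands still between calls to the robot, and variables do not carry over. Pictures are saved under pics/ and viewed, at most 10 in all, crops included, and the job is handed in when it is done.

```bash
mkdir -p pics; cat > h.py <<'E'
import numpy as np, cv2
from bench import robot, viewer
def snap(n,f=None):
    c=viewer.calibration(n); im=viewer.snapshot(n)
    if f: cv2.imwrite('pics/'+f,cv2.cvtColor(im,cv2.COLOR_RGB2BGR))
    return im,c
def ray(c,u,v):
    R=np.array(c['R']);t=np.array(c['t'])
    return -R.T@t, R.T@np.array([(u-c['cx'])/c['fx'],(v-c['cy'])/c['fy'],1])
def onz(c,u,v,z):
    o,d=ray(c,u,v); return o+d*(z-o[2])/d[2]
def proj(c,X):
    p=np.array(c['R'])@np.array(X)+np.array(c['t']); return p[0]/p[2]*c['fx']+c['cx'],p[1]/p[2]*c['fy']+c['cy']
def tri(c1,p1,c2,p2):
    o1,d1=ray(c1,*p1);o2,d2=ray(c2,*p2)
    s=np.linalg.lstsq(np.c_[d1,-d2],o2-o1,rcond=None)[0]
    a,b=o1+s[0]*d1,o2+s[1]*d2
    return (a+b)/2,np.linalg.norm(a-b)
E
python3 - <<'E'
from h import *
a,c=snap('scene','s1.png'); b,d=snap('top','t1.png')
for k in(c,d): print(ray(k,k['cx'],k['cy']),k['fx'])
o=robot.get_obs();print(o['time'],o['tool_pos'],o['ee_rot'],o['width'])
E
```

```text
(array([-0.09701689, -0.69925915,  1.18948163]), array([ 0.41045647,  0.61570945, -0.67262721])) 620.9586358147235
(array([0.41243709, 0.17910915, 1.48104707]), array([ 0.05992742,  0.01214865, -0.99812881])) 495.95614611458274
0.1 [ 0.15020927 -0.5285717   0.20442071] [-3.13959785e+00 -2.21800685e-04  2.76791032e-01] 0.09385573913433556
```

View pics/s1.png

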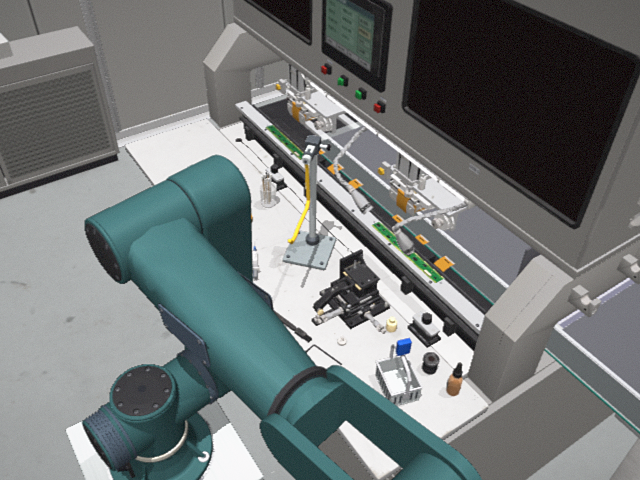

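View pics/t1.png

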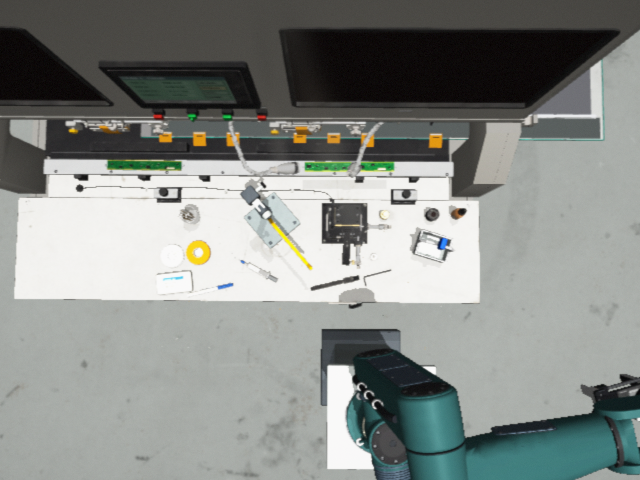

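```bash
python3 - <<'E'
from h import *
c=viewer.calibration('top'); P=[];T=[]
for i in range(15):
    T.append(robot.get_obs()['time']); im=viewer.snapshot('top')
    h=cv2.cvtColor(im,cv2.COLOR_RGB2HSV); m=cv2.inRange(h,(20,130,100),(35,255,255)); m[:,:225]=0; m[:,340:]=0;m[:200]=0;m[300:]=0
    v,u=np.nonzero(m); k=np.argsort(u+v)[-8:]; p=(u[k].mean(),v[k].mean()); P.append(onz(c,*p,0.213)[:2])
P=np.array(P);T=np.array(T)
print(np.round(P,4).tolist())
best=None
for w in np.linspace(7.5,10.5,61):
    A=np.c_[np.ones_like(T),np.cos(w*T),np.sin(w*T)]; s,r,_,_=np.linalg.lstsq(A,P,rcond=None); r=r.sum()
    if best is None or r<best[0]: best=(r,w,s)
print(best,T[0],T[-1])
# plate
h=cv2.cvtColor(im,cv2.COLOR_RGB2HSV)
print('plate hsv',h[232,262],h[205,285],h[215,290],h[250,225],h[240,250])
for n in('top','scene'):
    im,c=snap(n); h=cv2.cvtColor(im,cv2.COLOR_RGB2HSV)
    m=cv2.inRange(h,(105,150,80),(125,255,255)); 
    if n=='top': m[:,:400]=0;m[:200]=0;m[300:]=0; m[:,480:]=0
    else: m[:,:370]=0;m[:,440:]=0;m[:300]=0
    v,u=np.nonzero(m); print(n,len(u),u.mean(),v.mean(),u.min(),u.max(),v.min(),v.max())
    if n=='top': c1,p1=c,(u.mean(),v.mean())
    else: print(tri(c1,p1,c,(u.mean(),v.mean())))
    crop=im[180:300,150:310] if n=='top' else im[220:290,260:360]
    if n=='top': big=cv2.resize(np.hstack([crop,im[180:300,390:490]]),None,fx=3,fy=3,interpolation=cv2.INTER_CUBIC); cv2.imwrite('pics/t2.png',big[:,:,::-1])
E
```

```text
[[0.4267, 0.2145], [0.4228, 0.2183], [0.4215, 0.2196], [0.4225, 0.2192], [0.4254, 0.2151], [0.4299, 0.2101], [0.436, 0.2041], [0.4409, 0.198], [0.4438, 0.1939], [0.4457, 0.1914], [0.4454, 0.1933], [0.4422, 0.1965], [0.437, 0.2015], [0.4319, 0.2069], [0.4276, 0.2142]]
(np.float64(3.6037834937982687e-06), np.float64(8.9), array([[ 0.43369737,  0.20597512],
       [ 0.00314442, -0.00368125],
       [-0.01176125,  0.01355534]])) 0.1 0.8
plate hsv [ 88  16 189] [ 80   8 196] [ 90  14 219] [ 23   4 244] [ 23   4 237]
top 70 442.7142857142857 243.14285714285714 439 447 238 248
scene 186 403.33870967741933 346.3763440860215 397 410 339 354
(array([ 0.50142133, -0.14430593,  0.14912436]), np.float64(0.0006201980216199733))
```

View pics/t2.png

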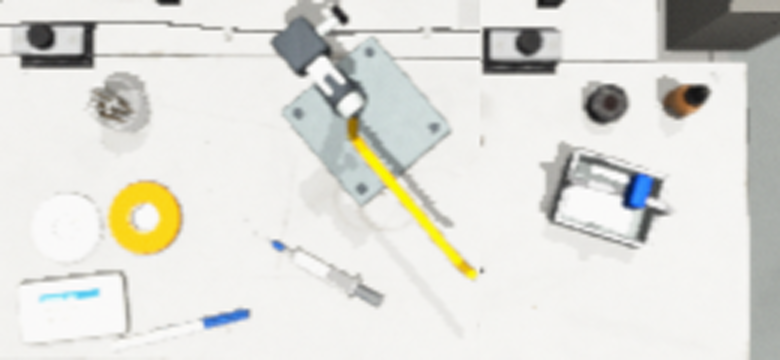

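```bash
cat >> h.py <<'E'
from scipy.spatial.transform import Rotation as Ro
def go(x,y,z,yaw):
    o=robot.get_obs(); R=Ro.from_euler('xyz',o['ee_rot']); p=np.array(o['tool_pos'])
    s=R.inv().apply(np.array([x,y,z])-p)/.2
    w=(R.inv()*Ro.from_euler('xyz',[np.pi,0,np.radians(yaw)])).as_rotvec(degrees=True)/30
    print('t',round(o['time'],2),'pos',np.round(p,4),'rot',np.round(o['ee_rot'],4),'w',round(o['width'],4),'F',np.round(o['wrist_force'],1),'\nshift',np.round(s,3),'turn',np.round(w,3))
E
python3 - <<'E'
from h import *
c=viewer.calibration('top')
q=[(372,38),(450,130),(362,205),(284,112)]
Q=np.array([onz(c,150+u/3,180+v/3,.012)[:2] for u,v in q]);print(Q,Q.mean(0))
for i in range(4):
    d=Q[(i+1)%4]-Q[i];print(np.linalg.norm(d),np.degrees(np.arctan2(d[1],d[0])))
a=np.radians(40.9);e=np.array([np.cos(a),np.sin(a)]);print('pivot from plate',Q.mean(0)-.0325*e)
B=np.array([onz(c,390+(u-480)/3,180+v/3,.05)[:2] for u,v in[(572,148),(665,172),(640,247),(553,222)]]);print(B.mean(0))
for i in range(4):
    d=B[(i+1)%4]-B[i];print(np.linalg.norm(d),np.degrees(np.arctan2(d[1],d[0])))
go(.4617,.2304,.3,40.9)
E
```

```text
[[0.65734692 0.32435105]
 [0.56595751 0.24546974]
 [0.49060313 0.33170979]
 [0.58244851 0.41079886]] [0.57408902 0.32808236]
0.12072400180060842 -139.20140771011316
0.11452348457007641 131.14614119164176
0.1212050046506024 40.73210517309887
0.1143809288118711 -49.094331146932845
pivot from plate [0.54952378 0.30680329]
[ 0.50057232 -0.13914952]
0.09190695151741489 -104.07426462395203
0.07632473710129724 161.4042181843646
0.0863555929343939 74.42836883822393
0.07383192895753926 -14.41269151802885
t 0.95 pos [ 0.1503 -0.5291  0.2055] rot [3.1415 0.     0.2768] w 0.094 F [ 0.3 -0.6 -0.1] 
shift [ 2.535 -3.227 -0.473] turn [ 0.     0.    -0.835]
```

```bash
python3 -m handwheel '[[0.63,-0.8,-0.47,0,0,0],[0.63,-0.8,-0.47,0,0,0],[0.63,-0.8,-0.47,0,0,0],[0.63,-0.8,-0.47,0,0,0],[0.63,-0.8,-0.47,0,0,0],[0.63,-0.8,-0.47,0,0,0]]' -1
python3 -m handwheel '[[0.64,-0.81,0,0,0,0],[0.64,-0.81,0,0,0,0],[0.64,-0.81,0,0,0,0],[0.64,-0.81,0,0,0,0],[0.64,-0.81,0,0,0,0],[0.64,-0.81,0,0,0,0]]'
python3 -m handwheel '[[0.64,-0.81,0,0,0,0],[0.64,-0.81,0,0,0,0],[0.64,-0.81,0,0,0,0],[0.64,-0.81,0,0,0,0],[0.64,-0.81,0,0,0,0],[0.64,-0.81,0,0,0,0]]'
python3 -c "
from h import *
go(.4600,.2290,.3,40.8)"
```

```text
time: 1.45
tool_pos: [0.2292, -0.3379, 0.3033]
ee_rot: [3.136, -0.002, 0.28]
wrist_force: [0.0, -0.3, 0.7]
width: 0.094
finger_force: 0.0
time: 1.95
tool_pos: [0.3086, -0.1438, 0.3004]
ee_rot: [-3.141, -0.004, 0.29]
wrist_force: [-0.5, -0.9, 0.6]
width: 0.0942
finger_force: 0.0
time: 2.45
tool_pos: [0.3866, 0.0462, 0.2989]
ee_rot: [-3.139, -0.0, 0.287]
wrist_force: [-0.5, -0.9, -0.5]
width: 0.0939
finger_force: 0.0
t 2.45 pos [0.3866 0.0462 0.2989] rot [-3.1387e+00 -4.0000e-04  2.8710e-01] w 0.0939 F [-0.5 -0.9 -0.5] 
shift [ 0.611 -0.773 -0.003] turn [-0.005 -0.002 -0.812]
```

```bash
python3 -m handwheel '[[0.61,-0.77,0,0,0,-0.8],[0.61,-0.77,0,0,0,-0.8],[0.61,-0.77,0,0,0,-0.8],[0.61,-0.77,0,0,0,-0.8],[0.61,-0.77,0,0,0,-0.8],[0.61,-0.77,0,0,0,-0.8],[0.61,-0.77,0,0,0,-0.8],[0.61,-0.77,0,0,0,-0.8]]'
python3 - <<'E'
from h import *
go(.4600,.2290,.171,40.8)
im,c=snap('wrist','w1.png')
print([np.round(proj(c,X)) for X in[(.460,.229,.195),(.432,.2055,.215),(.538,.296,.2)]])
E
```

```text
time: 3.12
tool_pos: [0.461, 0.2209, 0.2994]
ee_rot: [3.141, 0.001, 0.694]
wrist_force: [0.8, -0.2, 0.5]
width: 0.0939
finger_force: 0.0
t 3.12 pos [0.461  0.2209 0.2994] rot [3.141e+00 1.000e-03 6.943e-01] w 0.0939 F [ 0.8 -0.2  0.5] 
shift [ 0.023 -0.035  0.642] turn [ 0.001  0.002 -0.034]
[array([312., 230.]), array([312., 287.]), array([309.,  81.])]
```

View pics/w1.png

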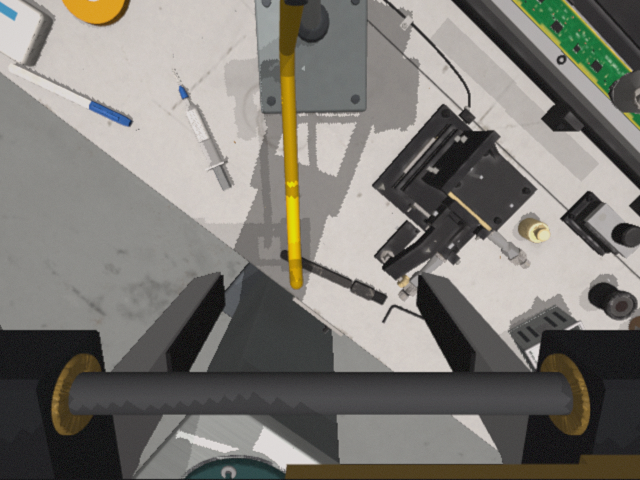

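```bash
cat >> h.py <<'E'
def swing(n=15,row=None,z=.193):
    "wrist view: sinusoid fit of yellow bar centre column at image row -> world line"
    T=[];P=[]
    for i in range(n):
        T.append(robot.get_obs()['time']); c=viewer.calibration('wrist'); im=viewer.snapshot('wrist')
        h=cv2.cvtColor(im,cv2.COLOR_RGB2HSV); m=cv2.inRange(h,(20,150,60),(32,255,255)); m[:,:200]=0; m[:,420:]=0;m[320:]=0
        q=[]
        for r in row:
            u=np.nonzero(m[r-3:r+4].any(0))[0]; q+=list(onz(c,(u.min()+u.max())/2,r,z)[:2])
        P.append(q)
    T=np.array(T);P=np.array(P)
    best=None
    for w in np.linspace(7,10.5,71):
        A=np.c_[np.ones_like(T),np.cos(w*T),np.sin(w*T)]; s=np.linalg.lstsq(A,P,rcond=None)[0]; r=((A@s-P)**2).sum()
        if best is None or r<best[0]: best=(r,w,s)
    r,w,s=best; print('w',w,'rms',np.sqrt(r/P.size),'mean',s[0],'amp',np.hypot(s[1],s[2]))
    return s[0]
E
python3 - <<'E'
from h import *
s=swing(16,(160,270))
a,b=s[:2],s[2:]; d=a-b; print('yaw',np.degrees(np.arctan2(d[1],d[0])))
yaw=np.radians(40.8);e=np.array([np.cos(yaw),np.sin(yaw)]);n=np.array([-e[1],e[0]])
seat=np.array([.46,.229]); print('lateral of pts vs seat',(a-seat)@n,(b-seat)@n)
E
```

```text
w 8.9 rms 0.00024095896598935905 mean [0.4991212  0.26262356 0.43609076 0.20834281] amp [0.01256305 0.01567608 0.01183788 0.01496157]
yaw 40.73447634454566
lateral of pts vs seat -0.00010972837988353651 -1.4601230633672069e-05
```

```bash
python3 -c "
from h import *
go(.4600,.2290,.171,40.75)"
```

```text
t 3.97 pos [0.4607 0.2225 0.2994] rot [3.1415e+00 1.0000e-04 6.9590e-01] w 0.0937 F [ 0.4 -0.9  0.4] 
shift [ 0.018 -0.027  0.642] turn [ 0.     0.    -0.029]
```

```bash
python3 -m handwheel '[[0.018,-0.027,0.16,0,0,-0.029],[0.018,-0.027,0.32,0,0,-0.029],[0.018,-0.027,0.48,0,0,-0.029],[0.018,-0.027,0.64,0,0,-0.029],[0.018,-0.027,0.64,0,0,-0.029],[0.018,-0.027,0.64,0,0,-0.029],[0.018,-0.027,0.64,0,0,-0.029]]'
python3 -m handwheel '[[0,0,0,0,0,0],[0,0,0,0,0,0],[0,0,0,0,0,0],[0,0,0,0,0,0],[0,0,0,0,0,0],[0,0,0,0,0,0],[0,0,0,0,0,0],[0,0,0,0,0,0],[0,0,0,0,0,0],[0,0,0,0,0,0]]' 0.85
python3 -c "
from h import *
go(.4600,.2290,.171,40.75)"
```

```text
time: 4.55
tool_pos: [0.4611, 0.2292, 0.1736]
ee_rot: [3.14, -0.003, 0.711]
wrist_force: [-0.3, 0.2, 0.5]
width: 0.0939
finger_force: 0.0
time: 5.38
tool_pos: [0.4601, 0.2287, 0.1713]
ee_rot: [3.141, 0.0, 0.711]
wrist_force: [3.7, -3.3, -0.5]
width: 0.0305
finger_force: 1.8
t 5.38 pos [0.4601 0.2287 0.1713] rot [3.1412e+00 2.0000e-04 7.1080e-01] w 0.0305 F [ 3.7 -3.3 -0.5] 
shift [ 0.001 -0.002  0.002] turn [ 0.001  0.    -0.001]
```

```bash
python3 -m handwheel '[[0,0,0,0,0,0],[0,0,0,0,0,0],[0,0,0,0,0,0],[0,0,0,0,0,0],[0,0,0,0,0,0],[0,0,0,0,0,0],[0,0,0,0,0,0],[0,0,0,0,0,0]]' 0.85
python3 -c "
from h import *
go(.4600,.2290,.171,40.75)"
```

```text
time: 6.05
tool_pos: [0.46, 0.2288, 0.1714]
ee_rot: [3.142, 0.0, 0.711]
wrist_force: [-0.4, -0.4, -0.0]
width: 0.0089
finger_force: 30.0
t 6.05 pos [0.46   0.2288 0.1714] rot [3.1416e+00 1.0000e-04 7.1090e-01] w 0.0089 F [-0.4 -0.4 -0. ] 
shift [ 0.    -0.001  0.002] turn [ 0.     0.    -0.001]
```

```bash
python3 -m handwheel '[[0,0,0,0,0,0],[0,0,0,0,0,0],[0,0,0,0,0,0],[0,0,0,0,0,0],[0,0,0,0,0,0],[0,0,0,0,0,0],[0,0,0,0,0,0],[0,0,0,0,0,0]]' -1
python3 -m handwheel '[[0,0,-0.16,0,0,0],[0,0,-0.32,0,0,0],[0,0,-0.48,0,0,0],[0,0,-0.64,0,0,0],[0,0,-0.64,0,0,0],[0,0,-0.64,0,0,0]]'
python3 - <<'E'
from h import *
s=swing(14,(160,270))
yaw=np.radians(40.75);e=np.array([np.cos(yaw),np.sin(yaw)]);n=np.array([-e[1],e[0]])
seat=np.array([.46,.229]); print('lateral',(s[:2]-seat)@n,(s[2:]-seat)@n)
go(.52,-.1,.3,-15)
E
```

```text
time: 6.72
tool_pos: [0.46, 0.2288, 0.1714]
ee_rot: [3.142, 0.0, 0.711]
wrist_force: [0.3, -0.2, -0.5]
width: 0.0588
finger_force: 0.0
time: 7.22
tool_pos: [0.461, 0.2292, 0.3021]
ee_rot: [3.14, -0.005, 0.711]
wrist_force: [1.1, 0.6, 0.0]
width: 0.0936
finger_force: 0.0
w 9.55 rms 0.00020846403915162422 mean [0.50188196 0.26505953 0.43932497 0.21077068] amp [0.00091413 0.00016715 0.00069966 0.0004581 ]
lateral -2.1417110126240008e-05 -0.00031406507516048134
t 7.92 pos [0.4601 0.2288 0.2994] rot [3.1415 0.     0.7109] w 0.0941 F [ 0.2 -0.3  0.4] 
shift [-0.846  1.441 -0.003] turn [ 0.    -0.     1.858]
```

```bash
python3 -m handwheel '[[-0.5,0.85,0,0,0,0.93],[-0.5,0.85,0,0,0,0.93],[-0.5,0.85,0,0,0,0.93],[-0.5,0.85,0,0,0,0.93],[-0.5,0.85,0,0,0,0.93],[-0.5,0.85,0,0,0,0.93]]'
python3 -c "
from h import *
go(.4800,-.1400,.3,-15)"
```

```text
time: 8.42
tool_pos: [0.4958, 0.0297, 0.2991]
ee_rot: [3.139, 0.001, 0.216]
wrist_force: [-0.4, 0.2, -0.2]
width: 0.0941
finger_force: 0.0
t 8.42 pos [0.4958 0.0297 0.2991] rot [3.1391e+00 7.0000e-04 2.1640e-01] w 0.0941 F [-0.4  0.2 -0.2] 
shift [-0.259  0.812 -0.002] turn [0.005 0.    0.913]
```

```bash
python3 -m handwheel '[[-0.26,0.81,0,0,0,0.91],[-0.26,0.81,0,0,0,0.91],[-0.26,0.81,0,0,0,0.91],[-0.26,0.81,0,0,0,0.91],[-0.26,0.81,0,0,0,0.91],[-0.26,0.81,0,0,0,0.91],[-0.26,0.81,0,0,0,0.91],[-0.26,0.81,0,0,0,0.91]]'
python3 - <<'E'
from h import *
im,c=snap('wrist','w2.png')
print([np.round(proj(c,X)) for X in[(.5014,-.1443,.166),(.5014,-.1443,0)]])
h=cv2.cvtColor(im,cv2.COLOR_RGB2HSV); m=cv2.inRange(h,(105,150,60),(125,255,255)); 
n,l,st,ce=cv2.connectedComponentsWithStats(m); k=1+np.argsort(-st[1:,4])[:2]; print(st[k],ce[k])
v,u=np.nonzero(l==k[0]); r=cv2.minAreaRect(np.c_[u,v].astype(np.float32)); print(r)
b=cv2.boxPoints(r); print(np.round([onz(c,*p,.166)[:2] for p in b],4).tolist(), onz(c,*r[0],.166))
go(.5014,-.1443,.129,-15)
E
```

```text
time: 9.08
tool_pos: [0.4808, -0.1331, 0.2997]
ee_rot: [-3.141, -0.0, -0.25]
wrist_force: [0.1, 0.1, -1.0]
width: 0.0938
finger_force: 0.0
[array([329., 198.]), array([326., 176.])]
[[318 177  17  40 601]] [[326.29617304 196.94009983]]
((326.0, 196.5), (39.0, 16.0), 90.0)
[[0.52, -0.1401], [0.5169, -0.1523], [0.4864, -0.1448], [0.4896, -0.1322]] [ 0.50341759 -0.14240516  0.166     ]
t 9.13 pos [ 0.4808 -0.133   0.2997] rot [-3.1411e+00 -4.0000e-04 -2.4930e-01] w 0.0938 F [ 0.8 -0.1  0.2] 
shift [0.113 0.03  0.854] turn [-0.001 -0.001  0.024]
```

View pics/w2.png

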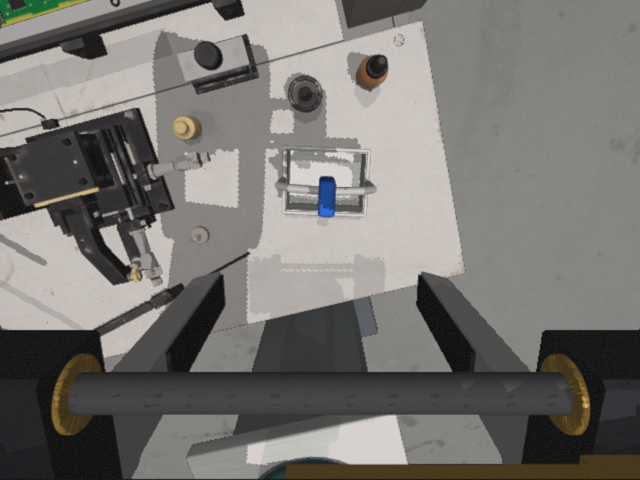

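```bash
python3 -m handwheel '[[0.116,0.021,0.2,0,0,0],[0.116,0.021,0.4,0,0,0],[0.116,0.021,0.55,0,0,0],[0.116,0.021,0.7,0,0,0],[0.116,0.021,0.8,0,0,0],[0.116,0.021,0.85,0,0,0],[0.116,0.021,0.85,0,0,0],[0.116,0.021,0.85,0,0,0]]'
python3 -m handwheel '[[0,0,0,0,0,0],[0,0,0,0,0,0],[0,0,0,0,0,0],[0,0,0,0,0,0],[0,0,0,0,0,0],[0,0,0,0,0,0],[0,0,0,0,0,0],[0,0,0,0,0,0],[0,0,0,0,0,0],[0,0,0,0,0,0]]' 1
python3 -m handwheel '[[0,0,0,0,0,0],[0,0,0,0,0,0],[0,0,0,0,0,0],[0,0,0,0,0,0],[0,0,0,0,0,0],[0,0,0,0,0,0]]'
python3 -c "
from h import *
go(.5025,-.1428,.129,-15)"
```

```text
time: 9.8
tool_pos: [0.5025, -0.1438, 0.1302]
ee_rot: [3.142, -0.001, -0.251]
wrist_force: [0.5, -0.6, 1.1]
width: 0.0938
finger_force: 0.0
time: 10.63
tool_pos: [0.5019, -0.1447, 0.1294]
ee_rot: [3.142, 0.0, -0.253]
wrist_force: [-0.8, 0.1, 0.4]
width: 0.0306
finger_force: 0.0
time: 11.13
tool_pos: [0.5018, -0.1446, 0.1293]
ee_rot: [-3.142, 0.0, -0.253]
wrist_force: [0.6, -0.6, -2.3]
width: 0.0136
finger_force: 30.0
t 11.13 pos [ 0.5018 -0.1446  0.1293] rot [-3.1416e+00  4.0000e-04 -2.5250e-01] w 0.0136 F [ 0.6 -0.6 -2.3] 
shift [ 0.001 -0.009  0.001] turn [-0.     0.001  0.018]
```

```bash
python3 -m handwheel '[[0,0,-0.06,0,0,0],[0,0,-0.16,0,0,0],[0,0,-0.3,0,0,0],[0,0,-0.45,0,0,0],[0,0,-0.6,0,0,0],[0,0,-0.75,0,0,0],[0,0,-0.85,0,0,0],[0,0,-0.9,0,0,0],[0,0,-0.9,0,0,0]]'
python3 -c "
from h import *
go(.3770,.1570,.309,40.8)"
```

```text
time: 11.88
tool_pos: [0.5028, -0.145, 0.3131]
ee_rot: [3.141, -0.006, -0.253]
wrist_force: [-0.5, 0.3, -1.2]
width: 0.0142
finger_force: 30.0
t 11.88 pos [ 0.5028 -0.145   0.3131] rot [ 3.1406 -0.0062 -0.2526] w 0.0142 F [-0.5  0.3 -1.2] 
shift [-0.986 -1.305  0.013] turn [ 0.007 -0.01  -1.842]
```

```bash
python3 -m handwheel '[[-0.05,-0.05,0,0,0,-0.08],[-0.14,-0.15,0,0,0,-0.2],[-0.24,-0.25,0,0,0,-0.32],[-0.34,-0.35,0,0,0,-0.44],[-0.42,-0.45,0,0,0,-0.56],[-0.48,-0.54,0,0,0,-0.68],[-0.5,-0.61,0,0,0,-0.8],[-0.5,-0.65,0,0,0,-0.9],[-0.5,-0.65,0,0,0,-0.92]]'
python3 -c "
from h import *
go(.3770,.1570,.309,40.8)"
```

```text
time: 12.63
tool_pos: [0.4368, 0.0078, 0.3076]
ee_rot: [-3.14, 0.003, 0.233]
wrist_force: [-0.3, 0.4, -1.7]
width: 0.0144
finger_force: 30.0
t 12.63 pos [0.4368 0.0078 0.3076] rot [-3.140e+00  2.800e-03  2.331e-01] w 0.0144 F [-0.3  0.4 -1.7] 
shift [-0.118 -0.795 -0.005] turn [-0.004  0.004 -0.915]
```

```bash
python3 -m handwheel '[[-0.06,-0.05,0,0,0,-0.1],[-0.14,-0.15,0,0,0,-0.22],[-0.2,-0.27,0,0,0,-0.34],[-0.2,-0.39,0,0,0,-0.46],[-0.18,-0.51,0,0,0,-0.58],[-0.15,-0.63,0,0,0,-0.7],[-0.12,-0.73,0,0,0,-0.82],[-0.12,-0.79,0,0,0,-0.91],[-0.12,-0.79,0,0,0,-0.91],[-0.12,-0.79,0,0,0,-0.91]]'
python3 -c "
from h import *
go(.3770,.1570,.243,40.8)"
```

```text
time: 13.47
tool_pos: [0.3781, 0.1542, 0.3082]
ee_rot: [-3.141, 0.003, 0.704]
wrist_force: [-0.4, -0.7, -1.4]
width: 0.0138
finger_force: 30.0
t 13.47 pos [0.3781 0.1542 0.3082] rot [-3.1414e+00  2.7000e-03  7.0440e-01] w 0.0138 F [-0.4 -0.7 -1.4] 
shift [ 0.006 -0.014  0.326] turn [-0.     0.005 -0.015]
```

```bash
python3 -m handwheel '[[0.006,-0.014,0.06,0,0,-0.015],[0.006,-0.014,0.15,0,0,-0.015],[0.006,-0.014,0.25,0,0,-0.015],[0.006,-0.014,0.31,0,0,-0.015],[0.006,-0.014,0.326,0,0,-0.015],[0.006,-0.014,0.326,0,0,-0.015]]'
python3 - <<'E'
from h import *
go(.4600,.2290,.243,40.75)
a,_=snap('wrist'); b,c=snap('scene'); 
u,v=map(int,proj(c,(.43,.2,.2))); print(u,v)
y=max(0,v-75);x=max(0,u-75)
C=cv2.resize(b[y:y+150,x:x+150],(480,480),interpolation=cv2.INTER_CUBIC)
cv2.imwrite('pics/c1.png',cv2.resize(np.hstack([a[:,140:480],C]),None,fx=.95,fy=.95)[:,:,::-1])
E
```

```text
time: 13.97
tool_pos: [0.377, 0.1566, 0.243]
ee_rot: [-3.141, 0.003, 0.711]
wrist_force: [0.0, 0.1, -1.2]
width: 0.0138
finger_force: 30.0
t 13.97 pos [0.377  0.1566 0.243 ] rot [-3.1407e+00  2.6000e-03  7.1140e-01] w 0.0138 F [ 0.   0.1 -1.2] 
shift [ 0.551 -0.003 -0.001] turn [-0.002  0.005  0.   ]
286 245
```

View pics/c1.png

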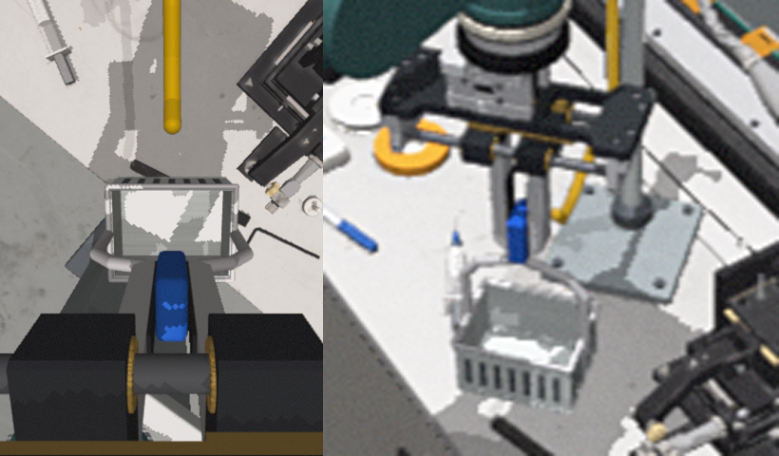

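```bash
python3 -m handwheel '[[0.04,0,0,0,0,0],[0.1,0,0,0,0,0],[0.18,0,0,0,0,0],[0.26,0,0,0,0,0],[0.34,0,0,0,0,0],[0.42,0,0,0,0,0],[0.49,-0.002,0,0,0,0],[0.53,-0.003,0,0,0,0],[0.55,-0.003,0,0,0,0],[0.55,-0.003,0,0,0,0]]'
python3 - <<'E'
from h import *
go(.4600,.2290,.210,40.75)
a,_=snap('wrist'); b,c=snap('scene'); 
u,v=map(int,proj(c,(.45,.22,.2))); print(u,v)
y=max(0,v-75);x=max(0,u-75)
C=cv2.resize(b[y:y+150,x:x+150],(480,480),interpolation=cv2.INTER_CUBIC)
cv2.imwrite('pics/c2.png',cv2.resize(np.hstack([a[:,140:480],C]),None,fx=.95,fy=.95)[:,:,::-1])
E
```

```text
time: 14.9
tool_pos: [0.4608, 0.2305, 0.2444]
ee_rot: [3.141, -0.0, 0.714]
wrist_force: [0.2, -0.7, -1.5]
width: 0.0136
finger_force: 30.0
t 14.9 pos [0.4608 0.2305 0.2444] rot [ 3.1414e+00 -1.0000e-04  7.1390e-01] w 0.0136 F [ 0.2 -0.7 -1.5] 
shift [-0.008  0.003  0.172] turn [ 0.    -0.     0.005]
289 237
```

View pics/c2.png

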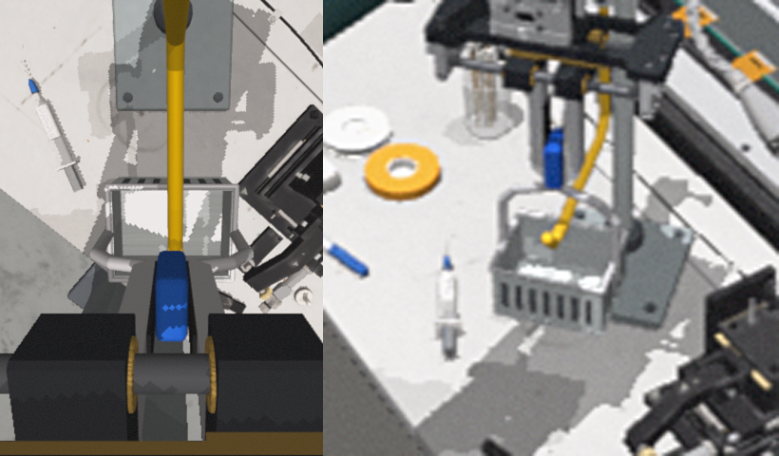

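```bash
python3 -m handwheel '[[-0.005,0.002,0.03,0,0,0],[-0.005,0.002,0.07,0,0,0],[-0.005,0.002,0.1,0,0,0],[-0.005,0.002,0.125,0,0,0],[-0.005,0.002,0.14,0,0,0],[-0.005,0.002,0.15,0,0,0],[-0.005,0.002,0.15,0,0,0],[-0.005,0.002,0.15,0,0,0]]'
python3 -m handwheel '[[0,0,0.005,0,0,0],[0,0,0.01,0,0,0],[0,0,0.01,0,0,0],[0,0,0.01,0,0,0]]'
python3 -m handwheel '[[0,0,0.005,0,0,0],[0,0,0.005,0,0,0],[0,0,0.005,0,0,0]]'
python3 -c "
from h import *
go(.4600,.2290,.210,40.75)"
```

```text
time: 15.67
tool_pos: [0.4597, 0.2291, 0.2143]
ee_rot: [3.141, -0.0, 0.713]
wrist_force: [0.4, 0.3, -2.2]
width: 0.0141
finger_force: 30.0
time: 16.0
tool_pos: [0.4597, 0.2291, 0.2123]
ee_rot: [3.141, -0.0, 0.713]
wrist_force: [-0.0, -0.3, -1.1]
width: 0.0135
finger_force: 30.0
time: 16.25
tool_pos: [0.4598, 0.2291, 0.2115]
ee_rot: [3.141, -0.001, 0.713]
wrist_force: [0.0, 0.0, -0.4]
width: 0.0138
finger_force: 30.0
t 16.25 pos [0.4598 0.2291 0.2115] rot [ 3.1413e+00 -6.0000e-04  7.1350e-01] w 0.0138 F [ 0.   0.  -0.4] 
shift [0.    0.001 0.008] turn [ 0.001 -0.001  0.004]
```

```bash
python3 -m handwheel '[[0,0,0.004,0,0,0],[0,0,0.004,0,0,0],[0,0,0.004,0,0,0]]'
python3 -m handwheel '[[0,0,0.004,0,0,0],[0,0,0.004,0,0,0],[0,0,0.004,0,0,0]]'

```

```text
time: 16.5
tool_pos: [0.4599, 0.2291, 0.2112]
ee_rot: [3.141, -0.001, 0.713]
wrist_force: [-0.8, -0.9, 3.8]
width: 0.0144
finger_force: 30.0
time: 16.75
tool_pos: [0.46, 0.2291, 0.2111]
ee_rot: [3.141, -0.002, 0.713]
wrist_force: [-0.6, -0.7, 5.1]
width: 0.0139
finger_force: 30.0
```

```bash
python3 -m handwheel '[[0,0,-0.003,0,0,0],[0,0,-0.003,0,0,0],[0,0,-0.003,0,0,0]]'
python3 -m handwheel '[[0,0,0,0,0,0],[0,0,0,0,0,0],[0,0,0,0,0,0],[0,0,0,0,0,0],[0,0,0,0,0,0],[0,0,0,0,0,0],[0,0,0,0,0,0],[0,0,0,0,0,0],[0,0,0,0,0,0],[0,0,0,0,0,0]]' 0.3
python3 - <<'E'
from h import *
go(.4600,.2290,.3,40.75)
def blue():
    im,c=snap('wrist'); h=cv2.cvtColor(im,cv2.COLOR_RGB2HSV); m=cv2.inRange(h,(105,150,60),(125,255,255));m[:,:230]=0;m[:,400:]=0;m[:180]=0
    v,u=np.nonzero(m); return round(u.mean(),1),round(v.mean(),1)
print([tuple(map(float,blue())) for _ in range(16)])
E
```

```text
time: 17.0
tool_pos: [0.4599, 0.2291, 0.2111]
ee_rot: [3.141, -0.001, 0.713]
wrist_force: [-0.8, -0.7, 6.4]
width: 0.0137
finger_force: 30.0
time: 17.83
tool_pos: [0.4597, 0.2291, 0.2103]
ee_rot: [3.141, 0.0, 0.713]
wrist_force: [-0.2, -0.2, 0.0]
width: 0.033
finger_force: 0.0
t 17.83 pos [0.4597 0.2291 0.2103] rot [3.1415 0.     0.7135] w 0.033 F [-0.2 -0.2  0. ] 
shift [ 0.001  0.001 -0.449] turn [0.    0.    0.004]
[(314.0, 312.2), (313.8, 312.2), (314.0, 312.1), (314.3, 312.0), (315.1, 312.1), (315.8, 312.3), (316.7, 312.6), (317.5, 312.7), (317.8, 312.6), (318.1, 312.6), (317.9, 312.7), (317.5, 312.6), (316.8, 312.6), (316.0, 312.3), (315.3, 312.1), (314.5, 312.2)]
```

```bash
python3 - <<'E'
from h import *
o=robot.get_obs(); p=np.array(o['tool_pos']);R=Ro.from_euler('xyz',o['ee_rot']);c=viewer.calibration('wrist')
for d in(-.002,0,.002): print(d,proj(c,p+R.apply([-.012,d,-.035])),proj(c,p+R.apply([.012,d,-.019])))
E
```

```text
-0.002 (np.float64(317.6527518906802), np.float64(351.52776212316536)) (np.float64(317.71212859237767), np.float64(282.3304431262683))
0 (np.float64(322.52754817284875), np.float64(351.52137530930787)) (np.float64(322.3212018044304), np.float64(282.32485546178987))
0.002 (np.float64(327.4022772470619), np.float64(351.51498858350396)) (np.float64(326.93021493575975), np.float64(282.3192678701487))
```

```bash
cat >> h.py <<'E'
def blue(n=16):
    T=[];B=[]
    for _ in range(n):
        T.append(robot.get_obs()['time']); im=viewer.snapshot('wrist'); h=cv2.cvtColor(im,cv2.COLOR_RGB2HSV); m=cv2.inRange(h,(105,150,60),(125,255,255));m[:,:230]=0;m[:,400:]=0;m[:180]=0
        v,u=np.nonzero(m); B.append((u.mean(),v.mean()))
    B=np.array(B); print('t',T[-1],'mid',(B.max(0)+B.min(0))/2,'half range px',(B.max(0)-B.min(0))/2, np.round(B[:,0],1).tolist())
E
python3 -m handwheel '[[0,-0.011,0,0,0,0],[0,-0.011,0,0,0,0],[0,-0.011,0,0,0,0]]' 0.3
python3 -m handwheel '[[0,0,0,0,0,0],[0,0,0,0,0,0],[0,0,0,0,0,0],[0,0,0,0,0,0],[0,0,0,0,0,0],[0,0,0,0,0,0],[0,0,0,0,0,0],[0,0,0,0,0,0]]' 0.75
python3 -c "
from h import *
blue(2); go(.4600,.2290,.3,40.75)"
python3 -m handwheel '[[0,0,0,0,0,0],[0,0,0,0,0,0],[0,0,0,0,0,0],[0,0,0,0,0,0],[0,0,0,0,0,0],[0,0,0,0,0,0],[0,0,0,0,0,0],[0,0,0,0,0,0]]' 0.3
python3 -c "
from h import *
blue(); go(.4600,.2290,.3,40.75)"
```

```text
time: 18.88
tool_pos: [0.4582, 0.2308, 0.2102]
ee_rot: [3.142, 0.0, 0.714]
wrist_force: [0.3, -0.6, 0.4]
width: 0.0329
finger_force: 0.0
time: 19.55
tool_pos: [0.4582, 0.2307, 0.2101]
ee_rot: [3.142, 0.0, 0.713]
wrist_force: [1.0, 0.3, -1.2]
width: 0.014
finger_force: 30.0
t 19.6 mid [320.17315329 312.24241395] half range px [0.02038456 0.00546878] [320.2, 320.2]
t 19.65 pos [0.4582 0.2307 0.2102] rot [3.1416e+00 1.0000e-04 7.1350e-01] w 0.0138 F [-0.3  0.8 -0.3] 
shift [ 0.001  0.012 -0.449] turn [0.    0.    0.004]
time: 20.32
tool_pos: [0.4582, 0.2307, 0.2102]
ee_rot: [3.141, 0.0, 0.713]
wrist_force: [-0.0, -0.1, -0.4]
width: 0.0328
finger_force: 0.0
t 21.0667 mid [327.95142506 311.58424285] half range px [3.54977728 0.16412653] [326.5, 325.4, 324.6, 324.4, 324.5, 325.1, 325.7, 326.9, 328.3, 329.5, 330.6, 331.3, 331.5, 331.1, 330.7, 329.7]
t 21.12 pos [0.4582 0.2307 0.2102] rot [3.1415 0.     0.7135] w 0.0328 F [-0.5 -0.1  1. ] 
shift [ 0.001  0.012 -0.449] turn [0.    0.    0.004]
```

```bash
python3 -m handwheel '[[0,0.01,0,0,0,0],[0,0.01,0,0,0,0],[0,0.01,0,0,0,0]]' 0.3
python3 -m handwheel '[[0,0,0,0,0,0],[0,0,0,0,0,0],[0,0,0,0,0,0],[0,0,0,0,0,0],[0,0,0,0,0,0],[0,0,0,0,0,0],[0,0,0,0,0,0],[0,0,0,0,0,0]]' 0.75
python3 -m handwheel '[[0,0,-0.01,0,0,0],[0,0,-0.02,0,0,0],[0,0,-0.02,0,0,0],[0,0,-0.02,0,0,0]]'
python3 -c "
from h import *
blue(8); go(.4600,.2290,.3,40.75)"
```

```text
time: 21.37
tool_pos: [0.4596, 0.2291, 0.2102]
ee_rot: [3.142, 0.0, 0.713]
wrist_force: [0.1, -0.1, 0.0]
width: 0.0326
finger_force: 0.0
time: 22.03
tool_pos: [0.4596, 0.2292, 0.2102]
ee_rot: [3.142, -0.0, 0.714]
wrist_force: [-0.5, 0.9, 0.2]
width: 0.0138
finger_force: 30.0
time: 22.37
tool_pos: [0.4595, 0.2292, 0.2142]
ee_rot: [3.142, 0.0, 0.713]
wrist_force: [-1.0, 0.5, -2.2]
width: 0.014
finger_force: 30.0
t 22.7167 mid [320.19049056 311.75885377] half range px [0.01101173 0.05660107] [320.2, 320.2, 320.2, 320.2, 320.2, 320.2, 320.2, 320.2]
t 22.77 pos [0.4595 0.2292 0.2142] rot [3.1415e+00 2.0000e-04 7.1350e-01] w 0.0136 F [-0.3  0.1 -1.4] 
shift [ 0.001  0.002 -0.429] turn [0.    0.    0.004]
```

```bash
python3 - <<'E'
from h import *
s=swing(14,(90,180),.199)
yaw=np.radians(40.75);n=np.array([-np.sin(yaw),np.cos(yaw)])
p=robot.get_obs()['tool_pos'][:2]; print('lateral hook rel tool (stand y)',(s[:2]-p)@n,(s[2:]-p)@n)
E
python3 -m handwheel '[[0,0,0.006,0,0,0],[0,0,0.01,0,0,0],[0,0,0.013,0,0,0],[0,0,0.013,0,0,0],[0,0,0.013,0,0,0]]'
python3 -m handwheel '[[0,0,0.002,0,0,0],[0,0,0.002,0,0,0],[0,0,0.002,0,0,0]]'
```

```text
w 8.8 rms 4.993237863668877e-05 mean [0.53079725 0.29034284 0.49927677 0.26306474] amp [0.00108378 0.00123772 0.00108808 0.00124993]
lateral hook rel tool (stand y) -0.00022118277606600963 -0.00031080970478080544
time: 23.88
tool_pos: [0.4595, 0.2292, 0.2115]
ee_rot: [3.142, 0.0, 0.714]
wrist_force: [-1.2, -0.8, -1.1]
width: 0.0136
finger_force: 30.0
time: 24.13
tool_pos: [0.4595, 0.2292, 0.2113]
ee_rot: [3.142, 0.0, 0.713]
wrist_force: [0.3, -0.3, -2.6]
width: 0.0138
finger_force: 30.0
```

```bash
python3 -m handwheel '[[0,0,0.004,0,0,0],[0,0,0.004,0,0,0],[0,0,0.004,0,0,0],[0,0,0.004,0,0,0],[0,0,0.004,0,0,0],[0,0,0.004,0,0,0]]'
python3 -c "
from h import *
swing(8,(90,180),.199); go(.4600,.2290,.3,40.75)"
```

```text
time: 24.63
tool_pos: [0.4596, 0.2292, 0.2105]
ee_rot: [3.141, -0.0, 0.713]
wrist_force: [-0.3, -0.1, -1.7]
width: 0.0135
finger_force: 30.0
w 7.0 rms 2.4910979687746773e-07 mean [0.53014803 0.29062437 0.49938969 0.26369088] amp [5.79360684e-06 4.21738379e-06 4.48340981e-06 2.98601918e-06]
t 25.03 pos [0.4596 0.2292 0.2105] rot [ 3.1415e+00 -1.0000e-04  7.1350e-01] w 0.0138 F [-0.8  1.  -0.8] 
shift [ 0.001  0.002 -0.448] turn [ 0.    -0.     0.004]
```

```bash
python3 -m handwheel '[[0,0,0,0,0,0],[0,0,0,0,0,0],[0,0,0,0,0,0],[0,0,0,0,0,0],[0,0,0,0,0,0],[0,0,0,0,0,0],[0,0,0,0,0,0],[0,0,0,0,0,0]]' 0.3
python3 -c "
from h import *
blue(18);swing(18,(90,180),.199); go(.4600,.2290,.3,40.75)"
```

```text
time: 25.7
tool_pos: [0.4595, 0.2292, 0.2104]
ee_rot: [3.142, 0.0, 0.713]
wrist_force: [-0.2, -0.3, 0.7]
width: 0.0331
finger_force: 0.0
t 26.55 mid [316.47421291 311.43365359] half range px [2.1039813  0.23990573] [316.7, 316.0, 315.3, 314.7, 314.4, 314.4, 314.7, 315.3, 315.9, 316.7, 317.4, 318.0, 318.4, 318.6, 318.5, 318.2, 317.6, 317.0]
w 7.35 rms 7.422292730843429e-05 mean [0.53007834 0.2906251  0.49916734 0.26388502] amp [0.00073645 0.0008524  0.00073763 0.00085403]
t 27.5 pos [0.4595 0.2292 0.2105] rot [3.1415 0.     0.7135] w 0.0328 F [-0.4 -0.1  0.4] 
shift [ 0.001  0.002 -0.448] turn [0.    0.    0.004]
```

```bash
python3 -m handwheel '[[0,-0.005,0,0,0,0],[0,-0.005,0,0,0,0],[0,-0.005,0,0,0,0],[0,-0.005,-0.04,0,0,0],[0,-0.005,-0.1,0,0,0],[0,-0.005,-0.2,0,0,0],[0,-0.005,-0.3,0,0,0],[0,-0.005,-0.4,0,0,0],[0,-0.005,-0.45,0,0,0],[0,-0.005,-0.45,0,0,0]]' -0.2
python3 -m handwheel '[[-0.1,0,-0.05,0,0,0],[-0.25,0,-0.1,0,0,0],[-0.4,0,-0.1,0,0,0],[-0.5,0,-0.1,0,0,0],[-0.5,0,-0.1,0,0,0],[-0.5,0,-0.1,0,0,0]]'
python3 - <<'E'
from h import *
go(.46,.229,.3,40.75)
c=viewer.calibration('top');U=[]
for i in range(18):
    h=cv2.cvtColor(viewer.snapshot('wrist'),cv2.COLOR_RGB2HSV); m=cv2.inRange(h,(105,150,60),(125,255,255));m[:,:260]=0;m[:,400:]=0
    v,u=np.nonzero(m);U.append((u.mean().round(1),v.mean().round(1)))
print([tuple(map(float,q)) for q in U])
a,_=snap('wrist'); b,c=snap('scene')
u,v=map(int,proj(c,(.45,.22,.2)));C=cv2.resize(b[v-75:v+75,u-75:u+75],(480,480),interpolation=cv2.INTER_CUBIC)
cv2.imwrite('pics/c3.png',cv2.resize(np.hstack([a[:,140:480],C]),None,fx=.95,fy=.95)[:,:,::-1])
E
```

```text
time: 28.33
tool_pos: [0.4601, 0.2304, 0.3047]
ee_rot: [3.139, -0.007, 0.713]
wrist_force: [-0.6, -0.8, 0.8]
width: 0.0567
finger_force: 0.0
time: 28.83
tool_pos: [0.383, 0.1643, 0.3203]
ee_rot: [3.141, -0.001, 0.713]
wrist_force: [0.3, 0.7, -0.6]
width: 0.0565
finger_force: 0.0
t 28.83 pos [0.383  0.1643 0.3203] rot [ 3.1414e+00 -8.0000e-04  7.1270e-01] w 0.0565 F [ 0.3  0.7 -0.6] 
shift [0.503 0.007 0.102] turn [ 0.    -0.002  0.003]
[(319.9, 88.8), (320.4, 89.5), (320.5, 89.8), (320.5, 90.0), (320.5, 90.1), (320.3, 90.0), (319.9, 90.1), (319.6, 90.1), (319.1, 90.1), (318.9, 90.0), (318.8, 90.0), (318.6, 90.0), (318.6, 89.9), (318.8, 89.8), (319.0, 89.5), (319.1, 89.4), (319.6, 89.4), (319.9, 89.4)]
```

View pics/c3.png

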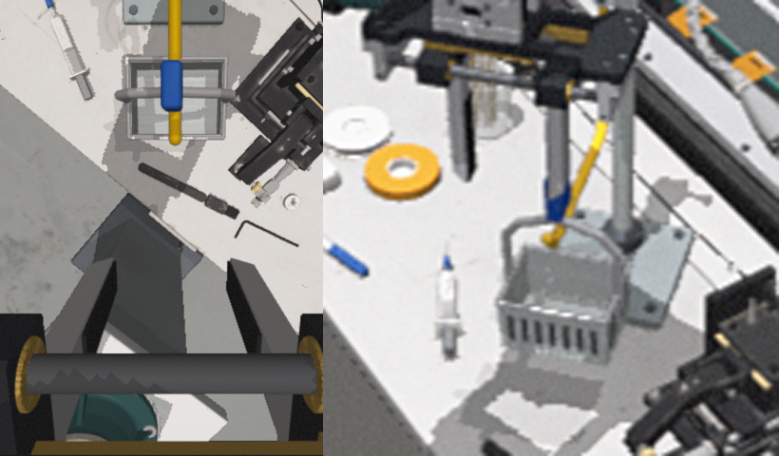

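The basket hangs level in the dip of the hook, with its blue grip at (172,85) in line with the yellow bar. It swings about ±1 px, the gripper is clear of it, and the bottle and cup were never approached.

```bash
python3 -c "
from bench import robot
print(robot.close_job())"
```

```text
the job is handed in; nothing more can be done
None
```

I brought the hook to rest and hung the basket by its handle in the hook's dip, clear of the worktop and swinging only about 1 mm (0.5°). I handed the job in at about 30 s with the robot clear of it; no verdict came back. My route kept clear of the bottle and the cup, but I didn't check them separately at the end.

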